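Extractor first, then the curing lamp, for a mended plate

ROBOT

A 6-joint arm with a two-finger parallel gripper is mounted at the origin on the work surface. World frame = base frame: x ahead of the robot, y to its left, z up, the work surface at z = 0. Lengths are in m, angles in degrees, forces in N, time in s.
With the tool pointing down it reaches from about 0.3 to 0.75 m from the base axis. Payload 8.5 kg.
Tool frame: the origin (TCP) lies midway between the tips of the shut fingers; the grasp point (between the pads) lies 19 mm behind it (hold_point_z is the distance from the TCP to the grasp point, in m); z points along the fingers, y is the line along which they close (so a half turn about z gives the same grasp; the last joint's range is limited). The gripper opens to 88 mm and grips with 3 to 60 N. Pads are 18 mm wide; open, the fingers measure 123 mm over their backs; the gripper's body (75 mm by 187 mm) begins 45 mm behind the grasp point.
Start: joints at [-88.024, 21.807, 74.336, -0, 83.858, -12.336], TCP at [0.136, -0.533, 0.239] pointing down, gripper open.
Joint ranges: [-178.18, 178.18], [-50.72, 133.34], [12.68, 142.11], [-81.47, 261.47], [9.98, 163.14], [-165.26, 165.26]. Speed limits (degrees/s): [136.94, 136.94, 180, 180, 180, 180].

INTERFACE

Orientations are given as a 3x3 rotation matrix whose columns are the frame's x, y, z axes.
In Python, from bench import * gives the robot as it stands.
- The arm moves only by the shell command python3 -m jog 'ROWS' [FORCE]. ROWS is JSON, a list of rows, each a list of 7 numbers: the turn, a rotation vector about the tool's x, y, z in degrees, then the shift along the tool's x, y, z in cm, then the finger opening in cm, from 0 to 8.81. A call has 1 to 12 rows; each row is the pose to reach, as a shift and turn from the pose commanded when the call began, along the tool's axes at that moment; what a row does not reach only later rows make up. A row lasts 1/10 s, in which the tool goes at most 50 mm and 8.59 degrees, less where a joint would pass 70% of its speed; a pose out of reach is approached as far as the arm can. A call with a gripper value outside its range is refused whole. The fingers move at their own pace and stop on an object; FORCE is the grip in N (left out, the last holds). Time passes only in rows, so rows that repeat a pose let the fingers close. It gives the time, the measured TCP pose, the force, the opening and the grip force at its end, in the units of the state.
- sense(): the state, without advancing time (a new reading comes with each control period).
- grab_frame(name): name is "scene" or "top" or "wrist"; returns the picture (420x560x3 uint8, red, green, blue); there is no depth.
- camera_model(name): a dict with "intrinsics" (3x3 intrinsics, pixels), "distortion" ([k1, k2, p1, p2, k3] as OpenCV has them; the pictures are not rectified), "world_from_camera" (4x4, takes a point from camera to world coordinates); the wrist camera has in their place "T_tool_cam" (4x4, takes a point from camera to tool coordinates, whose origin is the TCP and whose axes are the flange's). Camera axes: x right, y up, looking along -z (the intrinsics and any distortion apply to the point x, -y, -z); pixel columns grow to the right and rows downward; lengths in m; the calibration is good to about 2 mm. A picture is of the moment at which its call begins: read the wrist's pose just before it. camera_model takes no time and is no camera call.
- close_job(): hands the job in; it is judged then, once.
Trained networks look in the newest picture that a camera, given by its name, has taken for a name from the list of things; names that differ only in an ending like _2 or _b are one class to them, and where a whole thing is asked for, a point or a joint stands for the part that bears it (a point fixed in the world has none). Each returns a list of dicts, best first, with "conf" (0 to 1); they miss things now and then, are a little off and sometimes report something else, mostly with a low value. They report only what shows in the picture. A call takes as long as a camera call.
- boxes_of(camera, label): "pixel" ([column, row] in pixels, amid what is visible of it).
The state is a dict: "time": time; "joint_positions": joint angles; "qd": joint speeds; "joint_efforts": joint torques, N m; "ee_pos": TCP position; "orientation": TCP orientation; "wrist_force": force on the tool from outside, world axes, zero at the start; "torque": the same for the moment, N m; "gripper_width": opening from 0.0 (shut) to 1.0 (fully open); "grip_force": force on a finger pad.
Only numpy, scipy, OpenCV 4.12 (cv2) and the standard library are available. Lean on these libraries where they do the work, as an engineer would, in place of code of your own. Each camera call takes 0.05 s, during which the arm holds its last target. There are 200 camera calls.

TASK

The mended yellow plate is ready to cure. Start the fume extractor by pressing the light-acting switch with the long bar key down until it clicks, hold it a moment and let it spring back up; then start the curing lamp in the same way with the stiff switch that has the big mushroom-headed key, pushing harder until it too clicks. Do not press the small square key or the small round one.

Things in the scene. Friction and masses are not known exactly. Their poses are not given: they have to be found in the camera images.
- bar_top (a point): Fume extractor switch: grey housing 70 x 70 x 36 mm, fixed, yaw up to 20 deg; on top a sprung black bar key 58 mm long (y), 18 mm wide (x), flat. Moves straight down, springs back. Lightest: gives at 2 N, clicks 4.5 mm down at 3.5 N, stops 6 mm down at 4 N. Point: centre of the key's top face, 51 mm above the bench, sinking with the key; z up, x and y along the housing's sides.
- mushroom_top (a point): Curing lamp switch: same housing; a sprung black mushroom key, round, slightly domed head 44 mm across. Moves straight down, springs back. Stiffest: gives at 6 N, clicks 6 mm down at 10.5 N, stops 8 mm down at 12 N. Point: centre of the key's top face, 59 mm above the bench, sinking with the key; z up, x and y along the housing's sides.
- square_top (a point): Not to be pressed: same housing, a flat square black key 26 x 26 mm; gives at 5 N, 6 mm travel. Point: centre of the key's top face, 51 mm above the bench, sinking with the key; z up, x and y along the housing's sides.
- round_top (a point): Not to be pressed: same housing, a slim flat round black key 18 mm across; gives at 4 N, 6 mm travel. Point: centre of the key's top face, 51 mm above the bench, sinking with the key; z up, x and y along the housing's sides.

How it is judged:
By the outcome, as a careful person would: the job done as asked, in the order asked, and still so for the second after the job is handed in, with the robot touching nothing.
It also fails if it takes over 35 s, if anything falls off the work surface, if the arm or the gripper's body presses on something with over 40 N, if the wrist force passes 120 N, or if a joint passes its speed limit or range.

## Working session

There is one attempt and no reset: what is moved stays moved. The work goes in short steps, Python scripts to look and compute and a shell command to move; the robot and the scene stay as the last step left them, time stands still between calls to the robot, and variables do not carry over. Pictures are saved under pics/ and viewed, at most 10 in all, crops included, and the job is handed in when it is done.

```bash
mkdir -p pics; cat > h.py <<'E'
from bench import *
import numpy as np, cv2
def ray(cam,px,st=None):
    m=camera_model(cam); K=np.array(m["intrinsics"],float); D=np.array(m["distortion"],float)
    u=cv2.undistortPoints(np.array([[px]],float),K,D)[0,0]
    d=np.array([u[0],-u[1],-1.])
    if "world_from_camera" in m: T=np.array(m["world_from_camera"])
    else:
        W=np.eye(4); W[:3,:3]=np.array(st["orientation"]); W[:3,3]=st["ee_pos"]; T=W@np.array(m["T_tool_cam"])
    return T[:3,3],T[:3,:3]@d
def at_z(cam,px,z,st=None):
    o,d=ray(cam,px,st); return o+d*(z-o[2])/d[2]
Z=dict(bar_top=.051,mushroom_top=.059,square_top=.051,round_top=.051)
E
python3 - <<'E'
from h import *
s=sense(); print(s)
for c in ("top","scene"):
    im=grab_frame(c); cv2.imwrite(f"pics/{c}0.png",im[:,:,::-1])
    for n in Z:
        for b in boxes_of(c,n)[:3]: print(c,n,np.round(b["pixel"],1),round(b["conf"],2),at_z(c,b["pixel"],Z[n]).round(4))
E
```

```text
{'time': 0.0, 'joint_positions': array([-8.80256024e+01,  2.18419711e+01,  7.43817586e+01, -1.34222440e-04,
        8.38579514e+01, -1.23357301e+01]), 'qd': array([-0.04534667, -0.04439036, -0.00345704, -0.02826791, -0.0374884 ,
        0.03483128]), 'joint_efforts': array([-1.47613904e-03, -4.37932599e+01, -2.24559438e+01,  7.12791737e-02,
        3.52045975e-02, -1.01296882e-04]), 'ee_pos': array([ 0.13593214, -0.53266948,  0.2381462 ]), 'orientation': array([[ 9.68972002e-01,  2.47170501e-01, -5.14440370e-05],
       [ 2.47170322e-01, -9.68971002e-01,  1.42467812e-03],
       [ 3.02290625e-04, -1.39318865e-03, -9.99998984e-01]]), 'wrist_force': array([ 0.39978542, -0.57020493,  0.10981304]), 'torque': array([ 0.01073735, -0.02021576, -0.00272401]), 'grip_force': 0.0, 'gripper_width': 0.9972945495245366}
top bar_top [224.  157.2] 0.45 [0.6363 0.109  0.051 ]
top mushroom_top [225.5 154.4] 0.68 [0.6405 0.1051 0.059 ]
top mushroom_top [396.3 226.7] 0.26 [ 0.4918 -0.2339  0.059 ]
top square_top [399.4 226.9] 0.73 [ 0.4914 -0.2425  0.051 ]
scene bar_top [263.9 207.6] 0.77 [0.5083 0.0057 0.051 ]
scene mushroom_top [332.8 199.8] 0.5 [0.6301 0.1071 0.059 ]
scene square_top [190.  291.8] 0.65 [ 0.5    -0.2425  0.051 ]
scene round_top [296.5 139.3] 0.46 [0.4588 0.2185 0.051 ]
```

View pics/top0.png

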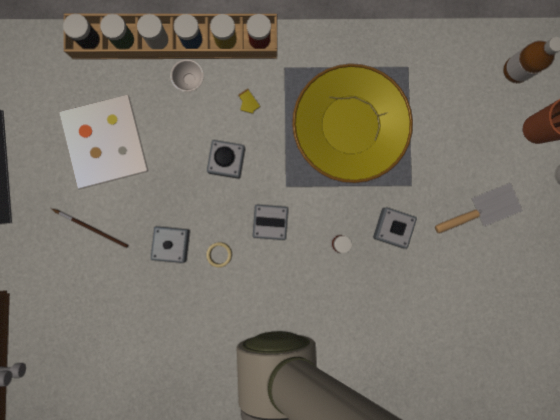

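View pics/scene0.png

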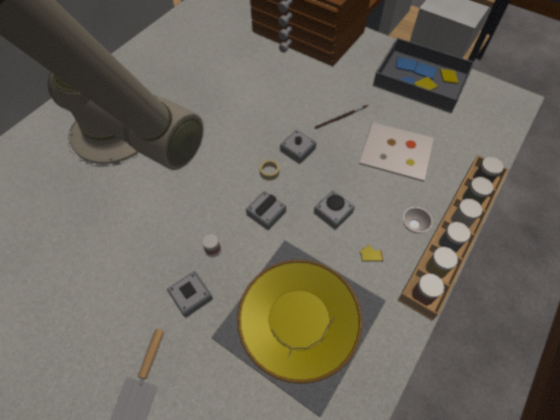

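The top view shows the bar key at (270,222), mushroom at (225,156), square at (398,228) and round at (168,244). The scene view agrees, with the bar at (265,206) and mushroom at (335,203). The network's "bar" hit in the top view at (224,157) is really the mushroom, so I'll refine by segmentation.

```bash
cat >> h.py <<'E'
def blob(cam,im,guess,z,r=22,thr=45,st=None):
    """dark key near guess: centre pixel, world centre, world long-axis yaw and sizes (mm)"""
    g=im.max(2); x,y=map(int,guess); m=np.zeros_like(g); m[y-r:y+r,x-r:x+r]=(g[y-r:y+r,x-r:x+r]<thr)
    n,l,s,c=cv2.connectedComponentsWithStats(m); k=1+np.argmax(s[1:,4]); 
    px=np.argwhere(l==k)[:,::-1].astype(float)
    P=np.array([at_z(cam,p,z,st)[:2] for p in px[::max(1,len(px)//600)]])
    (cx,cy),(w,h),a=cv2.minAreaRect((P*1000).astype(np.float32))
    return c[k].round(1),P.mean(0).round(4),np.round([cx,cy,w,h,a],1)
def to_tool(st,p):
    return np.array(st["orientation"]).T@(np.array(p)-st["ee_pos"])*100
E
python3 - <<'E'
from h import *
t=cv2.imread("pics/top0.png"); s=cv2.imread("pics/scene0.png")
print([t[222,270],t[156,225],s[206,265]])
for thr in(35,50):
  for nm,c,im,g,z in(("bar","top",t,(270,222),.051),("mush","top",t,(225,156),.059),("bar","scene",s,(266,206),.051),("mush","scene",s,(335,203),.057)):
    print(thr,nm,c,*blob(c,im,g,z,18,thr))
# housing yaw via rivets/edges
for nm,g in(("bar",(270,222)),("mush",(225,158))):
    x,y=g; cr=cv2.resize(t[y-28:y+28,x-28:x+28],None,fx=7,fy=7,interpolation=cv2.INTER_CUBIC); cv2.imwrite(f"pics/c_{nm}.png",cr)
cv2.imwrite("pics/c.png",np.hstack([cv2.imread("pics/c_bar.png"),cv2.imread("pics/c_mush.png")]))
st=sense(); print(to_tool(st,(.5083,.0057,.2)))
E
```

```text
[array([31, 29, 29], dtype=uint8), array([34, 32, 33], dtype=uint8), array([43, 44, 45], dtype=uint8)]
35 bar top [270.7 221.7] [0.505  0.0162] [505.1  17.6  53.   11.8  84.5]
35 mush top [225.3 156. ] [0.6373 0.1055] [637.3 108.1  35.9  36.3  89.6]Traceback (most recent call last):
  File "<stdin>", line 6, in <module>
  File "h.py", line 17, in blob
    n,l,s,c=cv2.connectedComponentsWithStats(m); k=1+np.argmax(s[1:,4]);
                                                     ~~~~~~~~~^^^^^^^^^
    return _wrapfunc(a, 'argmax', axis=axis, out=out, **kwds)
    return bound(*args, **kwds)
ValueError: attempt to get argmax of an empty sequence
```

```bash
python3 - <<'E'
from h import *
t=cv2.imread("pics/top0.png"); s=cv2.imread("pics/scene0.png")
for nm,c,im,g,z in(("bar","top",t,(270,222),.051),("mush","top",t,(225,156),.059),("bar","scene",s,(266,206),.051),("mush","scene",s,(335,203),.059)):
    print(nm,c,*blob(c,im,g,z,18,60))
st=sense(); print(to_tool(st,(.505,.014,.2)), camera_model("wrist")["T_tool_cam"])
E
```

```text
bar top [269.9 221.6] [0.5052 0.0178] [505.1  17.8  56.7  16.   85.2]
mush top [224.  156.3] [0.6367 0.1081] [636.3 108.1  39.9  38.3  89.5]
bar scene [265.2 205.2] [0.507  0.0128] [506.4  13.2  57.3  17.9  84.6]
mush scene [335.  202.2] [0.6375 0.1043] [637.2 104.3  37.3  37.1   2.7]
[ 49.27724678 -43.86918224   3.87701392] [[ 5.24512068e-04  9.49579180e-01  3.13526883e-01  8.12236785e-02]
 [ 9.99999023e-01 -9.04222532e-04  1.06568002e-03  3.93442744e-04]
 [ 1.29544563e-03  3.13526018e-01 -9.49578727e-01 -1.46272728e-01]
 [ 0.00000000e+00  0.00000000e+00  0.00000000e+00  1.00000000e+00]]
```

```bash
python3 -m jog '[[0,0,0.4,1,-0.9,0.1,0],[0,0,1.2,3,-2.6,0.3,0],[0,0,2.2,5.4,-4.8,0.6,0],[0,0,3.4,8.4,-7.5,1,0],[0,0,4.6,11.3,-10.1,1.3,0],[0,0,6,14.8,-13.2,1.7,0],[0,0,7.2,17.7,-15.8,2.1,0],[0,0,8.6,21.2,-18.9,2.5,0],[0,0,9.8,24.2,-21.5,2.8,0],[0,0,11,27.1,-24.1,3.2,0],[0,0,12.2,29.5,-26.2,3.5,0],[0,0,13,31,-27.5,3.8,0]]'
python3 - <<'E'
from h import *
st=sense(); print(to_tool(st,(.506,.0155,.175)))
E
```

```text
time: 1.7
ee_pos: [0.3689, -0.187, 0.2007]
orientation: [[1.0, 0.024, 0.0], [0.024, -1.0, 0.0], [0.0, -0.0, -1.0]]
wrist_force: [-0.6, -0.0, -0.9]
gripper_width: 0.005
grip_force: 0.0
[ 14.19188856 -19.92092127   2.57864674]
```

```bash
python3 -m jog '[[0,0,0.7,1.3,-1.8,0.2,0],[0,0,1.8,3.5,-5,0.6,0],[0,0,3,6.4,-9,1.1,0],[0,0,4.2,9.2,-12.9,1.7,0],[0,0,5.4,11.6,-16.3,2.1,0],[0,0,6.2,13.3,-18.7,2.4,0],[0,0,6.7,14.2,-19.9,2.6,0],[0,0,6.7,14.2,-19.9,2.6,0],[0,0,6.7,14.2,-19.9,2.6,0]]'
python3 - <<'E'
from h import *
st=sense(); im=grab_frame("wrist")[:,:,::-1].copy(); cv2.imwrite("pics/w1.png",im); print(st["ee_pos"])
for n in("bar_top","mushroom_top"):
    for b in boxes_of("wrist",n)[:2]: print(n,b["pixel"],b["conf"],at_z("wrist",b["pixel"],Z[n],st))
E
```

```text
time: 2.6
ee_pos: [0.5051, 0.0126, 0.1748]
orientation: [[0.996, -0.093, -0.0], [-0.093, -0.996, -0.0], [-0.0, 0.0, -1.0]]
wrist_force: [0.3, 0.3, -0.1]
gripper_width: 0.005
grip_force: 0.0
[0.50510373 0.01256324 0.17475172]
bar_top [271.7, 207.2] 0.78 [0.50612841 0.01767938 0.051     ]
mushroom_top [127.3, 42.1] 0.56 [0.63520546 0.10419045 0.059     ]
```

View pics/w1.png

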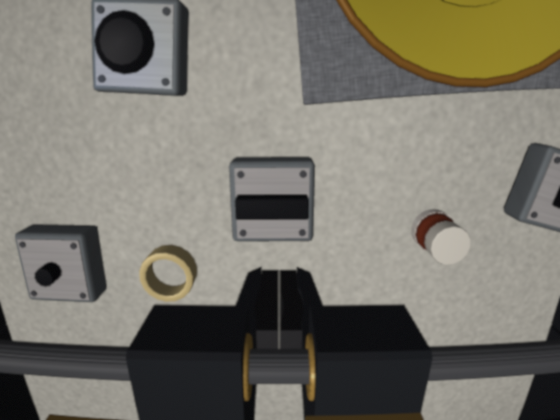

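The wrist view shows the bar key at (272,207), in line with the shut fingers, and the mushroom at (124,42). The bar centre comes out at about (0.506, 0.017), which fits all three cameras. I'll descend to just above it.

```bash
python3 -m jog '[[0,0,0,0,-0.1,1,0],[0,0,0,0,-0.2,3,0],[0,0,0,0.1,-0.3,6,0],[0,0,0,0.1,-0.3,8.5,0],[0,0,0,0.1,-0.3,10.2,0],[0,0,0,0.1,-0.3,11,0],[0,0,0,0.1,-0.3,11.2,0],[0,0,0,0.1,-0.3,11.2,0],[0,0,0,0.1,-0.3,11.2,0],[0,0,0,0.1,-0.3,11.2,0]]'
python3 - <<'E'
from h import *
st=sense(); im=grab_frame("scene")[:,:,::-1].copy(); print(st["ee_pos"],st["wrist_force"],to_tool(st,(.506,.0165,.051)))
cv2.imwrite("pics/s1.png",cv2.resize(im[130:280,190:390],None,fx=3,fy=3,interpolation=cv2.INTER_CUBIC))
E
```

```text
time: 3.75
ee_pos: [0.5073, 0.0152, 0.0635]
orientation: [[0.996, -0.094, 0.001], [-0.094, -0.996, -0.0], [0.001, 0.0, -1.0]]
wrist_force: [-0.1, 0.5, 0.5]
gripper_width: 0.004
grip_force: 0.0
[0.50734988 0.01520216 0.06345489] [-0.12975434  0.48496193  0.50218895] [-0.14836964 -0.11672647  1.24525937]
```

View pics/s1.png

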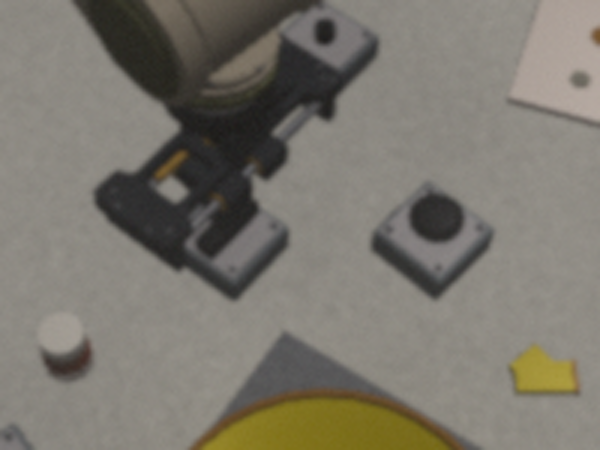

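The crop shows the fingertips over the bar key, with nothing in the way. Pressing now.

```bash
python3 -m jog '[[0,0,0,-0.1,-0.1,0.4,0],[0,0,0,-0.1,-0.1,0.8,0],[0,0,0,-0.1,-0.1,1.1,0],[0,0,0,-0.1,-0.1,1.3,0],[0,0,0,-0.1,-0.1,1.45,0],[0,0,0,-0.1,-0.1,1.55,0],[0,0,0,-0.1,-0.1,1.55,0],[0,0,0,-0.1,-0.1,1.55,0]]'
```

```text
time: 4.6
ee_pos: [0.506, 0.0164, 0.0473]
orientation: [[0.996, -0.094, -0.0], [-0.094, -0.996, 0.0], [-0.0, -0.0, -1.0]]
wrist_force: [-1.9, 1.4, 4.2]
gripper_width: 0.006
grip_force: 1.6
```

```bash
python3 -m jog '[[0,0,0,0,0,0.1,0],[0,0,0,0,0,0.18,0],[0,0,0,0,0,0.18,0],[0,0,0,0,0,0.18,0],[0,0,0,0,0,0.18,0],[0,0,0,0,0,0.18,0],[0,0,0,0,0,0.18,0]]'
python3 -c "
from h import *
import time
print([ (grab_frame('top') is not None, sense()['wrist_force'].round(2), sense()['ee_pos'].round(4))[1:] for i in range(3)])"
```

```text
time: 5.3
ee_pos: [0.506, 0.0164, 0.0454]
orientation: [[0.996, -0.094, -0.0], [-0.094, -0.996, 0.0], [-0.0, -0.0, -1.0]]
wrist_force: [-2.5, 1.8, 4.4]
gripper_width: 0.002
grip_force: 2.1
[(array([-3.83,  1.68,  5.19]), array([0.506 , 0.0164, 0.0454])), (array([-2.29,  1.15,  4.4 ]), array([0.506 , 0.0164, 0.0454])), (array([-3.26,  2.24,  4.05]), array([0.5061, 0.0164, 0.0454]))]
```

```bash
python3 -m jog '[[0,0,0,0,0,0.05,0],[0,0,0,0,0,0.1,0],[0,0,0,0,0,0.1,0],[0,0,0,0,0,0.1,0]]'
python3 -c "
from h import *
print([ (grab_frame('top') is not None, sense()['wrist_force'].round(2), sense()['ee_pos'].round(4))[1:] for i in range(3)])"
```

```text
time: 5.85
ee_pos: [0.5061, 0.0164, 0.0453]
orientation: [[0.996, -0.094, 0.001], [-0.094, -0.996, -0.0], [0.001, 0.0, -1.0]]
wrist_force: [-5.4, 0.8, 14.4]
gripper_width: 0.001
grip_force: 7.2
[(array([-6.39,  2.59, 14.29]), array([0.5061, 0.0164, 0.0453])), (array([-5.86,  1.74, 14.43]), array([0.5061, 0.0164, 0.0453])), (array([-6.08,  1.16, 13.58]), array([0.5061, 0.0164, 0.0453]))]
```

The key is against its stop, where the force rises sharply, so it has clicked. I'll let it spring up and move over to the mushroom.

```bash
python3 -m jog '[[0,0,0,0,0,-0.3,0],[0,0,0,0,0,-1,0],[0,0,0,0,0,-2.5,0],[0,0,0,0,0,-5,0],[0,0,0,0.6,-0.5,-7.5,0],[0,0,0,2.4,-2,-9,0],[0,0,0,5,-4.1,-9.5,0],[0,0,0,7.8,-6.4,-9.8,0],[0,0,0,10.2,-8.4,-10,0],[0,0,0,11.8,-9.7,-10,0],[0,0,0,12.2,-10,-10,0],[0,0,0,12.2,-10,-10,0]]'
python3 - <<'E'
from h import *
for i in range(4): im=grab_frame("wrist")
st=sense(); im=grab_frame("wrist")[:,:,::-1].copy(); cv2.imwrite("pics/w2.png",im); print(st["ee_pos"],st["wrist_force"])
for b in boxes_of("wrist","mushroom_top")[:2]: p=at_z("wrist",b["pixel"],.059,st); print(b["pixel"],b["conf"],p,to_tool(st,p))
E
```

```text
time: 7.2
ee_pos: [0.6371, 0.1044, 0.1441]
orientation: [[0.996, -0.094, -0.0], [-0.094, -0.996, -0.0], [-0.0, 0.0, -1.0]]
wrist_force: [-0.5, 0.1, -0.3]
gripper_width: 0.005
grip_force: 0.0
[0.63642108 0.10381728 0.14471998] [-0.39600683 -0.74570407  0.2582913 ]
[271.3, 223.4] 0.61 [0.63734119 0.10846552 0.059     ] [ 0.04849413 -0.4725193   8.57193437]
```

View pics/w2.png

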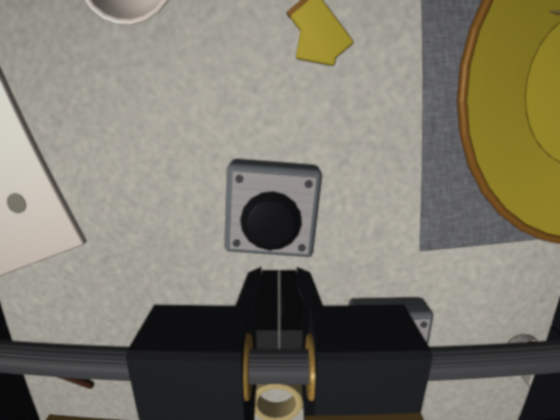

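The mushroom head is at (271,221), giving about (0.637, 0.107), which matches the earlier views. Descending to just above it.

```bash
python3 -m jog '[[0,0,0,0,-0.1,0.8,0],[0,0,0,0,-0.2,2.4,0],[0,0,0,0,-0.25,4.4,0],[0,0,0,0,-0.25,6.2,0],[0,0,0,0,-0.25,7.2,0],[0,0,0,0,-0.25,7.7,0],[0,0,0,0,-0.25,7.8,0],[0,0,0,0,-0.25,7.8,0],[0,0,0,0,-0.25,7.8,0],[0,0,0,0,-0.25,7.8,0]]'
```

```text
time: 8.5
ee_pos: [0.6375, 0.107, 0.0671]
orientation: [[0.996, -0.094, 0.001], [-0.094, -0.996, 0.0], [0.001, -0.0, -1.0]]
wrist_force: [0.4, 0.4, -0.2]
gripper_width: 0.004
grip_force: 0.0
```

```bash
python3 -m jog '[[0,0,0,0,0,0.3,0],[0,0,0,0,0,0.6,0],[0,0,0,0,0,0.8,0],[0,0,0,0,0,1,0],[0,0,0,0,0,1.2,0],[0,0,0,0,0,1.35,0],[0,0,0,0,0,1.5,0],[0,0,0,0,0,1.5,0],[0,0,0,0,0,1.5,0]]'
```

```text
time: 9.4
ee_pos: [0.6373, 0.107, 0.0527]
orientation: [[0.996, -0.094, 0.001], [-0.094, -0.996, -0.0], [0.001, 0.0, -1.0]]
wrist_force: [-3.6, 0.2, 12.1]
gripper_width: 0.003
grip_force: 5.3
```

Now 6.3 mm down at about 11–12 N. I'll go to the stop to be sure of the click, then hold.

```bash
python3 -m jog '[[0,0,0,0,0,0.1,0],[0,0,0,0,0,0.2,0],[0,0,0,0,0,0.25,0],[0,0,0,0,0,0.25,0],[0,0,0,0,0,0.25,0],[0,0,0,0,0,0.25,0],[0,0,0,0,0,0.25,0],[0,0,0,0,0,0.25,0]]'
```

```text
time: 10.2
ee_pos: [0.6374, 0.107, 0.0509]
orientation: [[0.996, -0.094, 0.002], [-0.094, -0.996, -0.0], [0.002, 0.0, -1.0]]
wrist_force: [-5.1, -0.4, 14.7]
gripper_width: 0.007
grip_force: 7.6
```

The head is 8 mm down, on its stop, so it has clicked. Releasing and lifting clear.

```bash
python3 -m jog '[[0,0,0,0,0,-0.3,0],[0,0,0,0,0,-1,0],[0,0,0,0,0,-2.5,0],[0,0,0,0,0,-5,0],[0,0,0,0,0,-7.5,0],[0,0,0,0,0,-9.3,0],[0,0,0,0,0,-10,0],[0,0,0,0,0,-10,0],[0,0,0,0,0,-10,0],[0,0,0,0,0,-10,0]]'
python3 - <<'E'
from h import *
st=sense(); im=grab_frame("wrist")[:,:,::-1]; cv2.imwrite("pics/w3.png",im); print(st["ee_pos"],st["wrist_force"])
E
```

```text
time: 11.2
ee_pos: [0.6368, 0.107, 0.1476]
orientation: [[0.996, -0.094, -0.002], [-0.094, -0.996, 0.0], [-0.002, 0.0, -1.0]]
wrist_force: [0.6, 0.0, 0.2]
gripper_width: 0.005
grip_force: 0.0
[0.63678918 0.10695333 0.14764439] [0.59731916 0.01544036 0.15518195]
```

View pics/w3.png

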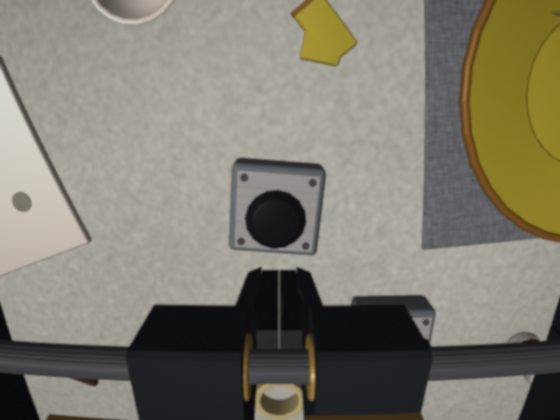

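The mushroom at (275,218) has sprung back up, nothing else has moved, and the arm is clear. Handing in.

```bash
python3 -c "
from bench import *
print(close_job())"
```

```text
the job is handed in; nothing more can be done
None
```

I pressed the bar key and then the mushroom key, each down to its stop (past the click point), held and released each one, and handed the job in at about 11 s with the arm clear; the square and round keys were never touched.

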